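# Shorten the drain rack by one hole and load the build platform

## Task

The drain rack is one hole too long for the small build platform: hold its spring button down, slide the button end in towards the fixed end, let the button up and keep sliding gently until it springs out locked in the very next hole, never past it and never forcing the slide against its lock. Then set the build platform, kept upright, into the shortened rack, lengthwise along the tube, so that it rests flat on both end ledges between the two end plates, and let go. Leave the other things on the bench where they are.

Things in the scene. Friction and masses are not known exactly. Their poses are not given: they have to be found in the camera images.
- rack: Drain rack screwed to the bench: a telescoping aluminium tube, 34 mm square, top at 51 mm, along the rack's y, with a dark steel end plate at each end (80 mm wide in x, 6 thick, top at 100 mm). From each plate a ledge 24 mm deep (y), 80 mm wide projects inwards, its top 55 mm above the bench. Origin: on the bench under the tube; x across, y from the fixed end to the button end, z up.
- sleeve (a joint): How far the button end (outer tube, end plate, ledge and button as one) is slid in, m; grows as the rack gets shorter (to -y of the rack). 0 = first hole, locked, 1.5 mm play each way. Slides stiffly, 3 to 5 N. The next hole is 22 to 30 mm further in, differing from rack to rack and hidden: feel for it. One more hole follows 26 mm later. Keep forces on it and its button under 30 N.
- button (a joint): How far the button is pressed, m: 0 sprung out (locked in a hole), 0.008 fully down. Spring: 3 N at first, 7 N fully down. Pressed more than 5.5 mm, the slide is free. Let up between holes, it stays 5 mm down, riding under the tube wall, and springs out to 0 by itself on meeting a hole (1.5 mm play each way), which blocks the slide firmly.
- button_top (a point): Centre of the top of the button, a plain metal rectangular key 26 mm (rack x) by 34 mm (rack y) on the tube just outside the sliding end plate; 66 mm above the bench when out, 3 mm proud of its black collar when fully down. The plate's outer face, good to push on, lies 21 mm from here towards the fixed end (-y of the rack); its top is 34 mm above the button when out. The +y side is open.
- sliding_plate (a point): Middle of the inner face of the sliding end plate, at ledge-top height (55 mm). It moves with joint sleeve.
- fixed_plate (a point): Middle of the inner face of the fixed end plate, at ledge-top height (55 mm). 148 mm from the sliding one at the start, 116 to 128 mm once shortened. The loaded platform sits about half-way between the two.
- platform_grip (a point): Grip point of the loose build platform (0.25 to 0.5 kg), 42 mm above the middle of its underside. Black plate 64 (x) by 110 (y) by 16 mm with an upright aluminium grip bar in its middle, 14 mm thick (x), 36 long (y), 16 to 62 mm above the underside: pinch it across x from above. Grey printed parts, 19 mm across and up to 24 high, stand at its corners (x +-20, y +-43 mm). Axes: x across, y lengthwise, z up.
- wash_bottle: Bystander: white bottle, 60 mm across, 160 mm high; origin under its centre.
- resin_jar: Bystander: amber jar, 60 mm across, 90 mm high; origin under its centre.
- scraper: Bystander: spatula 200 mm long, lying flat; origin under its middle.
- printed_cup: Bystander: grey printed cup, 34 mm across the foot, 45 mm high; origin under its centre.
- printed_cup2: Bystander: grey printed cup, 34 mm across the foot, 38 mm high; origin under its centre.
- printed_collar: Bystander: grey printed ring, 36 mm across, 22 mm high; origin under its centre.
- screwdriver: Bystander: screwdriver 180 mm long, lying flat; origin under its middle.
There are look-alikes about, which are no part of the job. What is shaped like the part that bears platform_grip but red is not meant.

How it is judged:
On the way, in this order (a step that is already met when the one before it is completed fails the run):
1. the button is held down and the slide has left its first hole (value of joint button above 0.0045 m and value of joint sleeve above 0.007 m), for 0.1 s.
2. the button has sprung out in the very next hole (value of joint button below 0.0025 m and value of joint sleeve between 0.018 and 0.036 m), for 0.2 s.
At the end, for the whole second after the job is handed in: Rack locked in the next hole (button within 2.5 mm of fully out, slid in 18 to 36 mm); platform flat on both ledges between the end plates: underside at ledge height within 3 mm, tilt under 0.05 rad, along the tube within 0.15 rad, within 15 mm of the tube line sideways (all of step 2 and x of platform_grip in the frame of rack between -0.015 and 0.015 m and z of platform_grip in the frame of rack between 0.094 and 0.1 m and angle between platform_grip's own z axis and vertical below 0.05 rad and angle between the y axis of platform_grip and the y axis of rack, either way round below 0.15 rad); the robot touches nothing.
It fails at once if the slide or its button is pushed with more than 30 N (contact force between any of the fingers, the arm and sleeve above 30 N).
It fails at once if the slide runs past the next hole (value of joint sleeve above 0.042 m).
It fails at once if the platform is tipped (angle between platform_grip's own z axis and vertical above 0.6 rad).
It fails at once if a bystander is shifted by more than 40 mm (distance of any of wash_bottle, resin_jar, scraper, printed_cup, printed_cup2, printed_collar, screwdriver from where it was at the start of the episode above 0.04 m).
It also fails if it takes over 58 s, if anything falls off the work surface, if the arm or the gripper's body presses on something with over 40 N, if the wrist force passes 120 N, or if a joint passes its speed limit or range.

## Robot

A 7-joint arm with a two-finger parallel gripper is mounted at the origin on the work surface. World frame = base frame: x ahead of the robot, y to its left, z up, the work surface at z = 0. Lengths are in m, angles in rad, forces in N, time in s.
With the tool pointing down it reaches from about 0.425 to 0.925 m from the base axis. Payload 6.8 kg.
Tool frame: the origin (TCP) lies on the centre line of the jaws, within the pads' length; the fingertips stand 14 mm ahead of it and the grasp point (between the pads) lies 5 mm behind it (r.tips_ahead is the distance from the TCP to the fingertips, in m); z points along the fingers, y is the line along which they close (so a half turn about z gives the same grasp; the last joint's range is limited). The gripper opens to 85 mm and grips with 20 to 120 N. Pads are 22 mm wide; open, the fingers measure 114 mm over their backs; the gripper's body (76 mm by 85 mm) begins 54 mm behind the grasp point. The pads swing forward as they close: fully open they stand 13 mm farther back than shut.
Start: joints at [-1.33, 0.477, 0.022, 1.555, -0.011, 1.109, -0.083], TCP at [0.231, 0.634, 0.245] pointing down, gripper open.
Joint ranges: [-2.96, 2.96], [-0.34, 2.1], [-1.41, 1.46], [0.24, 2.44], [-1.37, 4.51], [0.17, 1.92], [-2.96, 2.96]. Speed limits (rad/s): [2.39, 2.39, 3.14, 3.14, 3.14, 3.14, 3.14].

## Interface

Orientations are given as a rotation vector (axis times angle).
In Python, from bench import r, eyes gives the robot as it stands.
- The arm moves only by the tool step_arm, never from a script. Its argument "rows" is a list of rows, each a list of 6 numbers: the shift along the world's x, y, z in units of 60 cm (1.0 is 60 cm), then the turn, a rotation vector about the world's x, y, z in units of pi rad (1.0 is pi rad). In form: [[x, y, z, rx, ry, rz], ...]. A call has 1 to 5 rows; each row is the pose to reach, as a shift and turn from the pose commanded when the call began, turning the shorter way round; what a row does not reach only later rows make up. A row lasts 1/12 s, in which the tool goes at most 41.7 mm and 7.16 degrees, less where a joint would pass 70% of its speed; a pose out of reach is approached as far as the arm can. A call with a number of a shift or a turn outside -1 to 1 is refused whole. A call with a gripper value outside its range is refused whole. "jaw" is the closure, from 0 (fully open) to 1 (shut), set as the call begins (left out, the last holds). The fingers move at their own pace and stop on an object; "squeeze" is the grip in N (left out, the last holds). Time passes only in rows, so rows that repeat a pose let the fingers close. It gives the time, the measured TCP pose, the force, the opening and the grip force at its end, in the units of the state.
- r.get_obs(): the state, without advancing time (a new reading comes with each control period).
- eyes.grab_frame(name): name is "scene" or "top" or "wrist"; returns the picture (400x640x3 uint8, red, green, blue); there is no depth.
- eyes.camera_info(name): a dict with "mtx" (3x3 intrinsics, pixels), "k1" (the pictures are not rectified: a ray, as slopes to the right and down, at radius r is drawn at 1 + k1 r^2 times it, then the intrinsics apply), "extrinsics" (4x4, takes a point from camera to world coordinates); the wrist camera has in their place "tool_from_camera" (4x4, takes a point from camera to tool coordinates, whose origin is the TCP and whose axes are the flange's). Camera axes: x right, y down, z forward; pixel columns grow to the right and rows downward; lengths in m; the calibration is good to about 2 mm. A picture is of the moment at which its call begins: read the wrist's pose just before it. camera_info takes no time and is no camera call.
- r.hand_in(): hands the job in; it is judged then, once.
The state is a dict: "clock": time; "joints": joint angles; "qvel": joint speeds; "tau": joint torques, N m; "tcp_pos": TCP position; "orientation": TCP orientation; "contact_force": force on the tool from outside, world axes, zero at the start; "moment": the same for the moment, N m; "grip_width": finger opening in m; "gripper_force": force on a finger pad.
Only numpy, scipy, OpenCV 4.12 (cv2) and the standard library are available. Lean on these libraries where they do the work, as an engineer would, in place of code of your own. Each camera call takes 0.05 s, during which the arm holds its last target. There are 200 camera calls.

## Working session

There is one attempt and no reset: what is moved stays moved. The work goes in short steps, Python scripts to look and compute and a tool call to move; the robot and the scene stay as the last step left them, time stands still between calls to the robot, and variables do not carry over. Pictures are saved under pics/ and viewed, at most 12 in all, crops included, and the job is handed in when it is done.

Besides the shell and the picture viewer there is one more tool, called by a JSON object that holds its "fn" and its "kwargs". step_arm: Moves the arm, as the interface text tells. Shifts and turns lie within -1 to 1; 1 stands for 60 cm of shift or pi rad of turn. Its arguments: {"type":"object","properties":{"rows":{"type":"array"},"jaw":{"type":"number"},"squeeze":{"type":"number"}},"required":["rows"]}

```bash
mkdir -p pics; python3 - <<'E'
from bench import r, eyes
import cv2,numpy as np
o=r.get_obs(); print(o['clock'],o['tcp_pos'],o['orientation'],r.tips_ahead)
for n in ('scene','top'):
    im=eyes.grab_frame(n); np.save(f'pics/{n}.npy',im); cv2.imwrite(f'pics/{n}0.png',im[:,:,::-1])
    i=eyes.camera_info(n); print(n,i)
print(eyes.camera_info('wrist'))
E
ls
```

```text
0.0 [0.23049224 0.63383423 0.24434337] [-5.45029932e-01 -3.09375290e+00  2.81881691e-03] 0.014
scene {'mtx': array([[419.91976572,   0.        , 322.90125629],
       [  0.        , 419.91976572, 201.72219994],
       [  0.        ,   0.        ,   1.        ]]), 'k1': 0.021177126467684312, 'extrinsics': array([[ 0.77477663,  0.33173694, -0.53821164,  0.99819795],
       [ 0.63197573, -0.43074216,  0.64425761, -0.57534306],
       [-0.0181064 , -0.83929244, -0.54337866,  0.49880028],
       [ 0.        ,  0.        ,  0.        ,  1.        ]])}
top {'mtx': array([[395.2592282 ,   0.        , 315.67806445],
       [  0.        , 395.2592282 , 205.04195638],
       [  0.        ,   0.        ,   1.        ]]), 'k1': -0.0927123021991556, 'extrinsics': array([[ 0.01199907, -0.99323509,  0.1154993 ,  0.47965216],
       [-0.99891788, -0.0067161 ,  0.04602123, -0.0676543 ],
       [-0.04493419, -0.11592652, -0.99224088,  0.87311523],
       [ 0.        ,  0.        ,  0.        ,  1.        ]])}
{'mtx': array([[325.51234961,   0.        , 315.77215019],
       [  0.        , 325.51234961, 198.0241502 ],
       [  0.        ,   0.        ,   1.        ]]), 'k1': -0.024930050067207107, 'tool_from_camera': array([[-2.87081009e-04, -9.46902162e-01, -3.21521716e-01,
         8.29159771e-02],
       [ 9.99999728e-01, -4.90056534e-04,  5.50366125e-04,
        -6.44801134e-04],
       [-6.78706691e-04, -3.21521470e-01,  9.46902045e-01,
        -1.27172156e-01],
       [ 0.00000000e+00,  0.00000000e+00,  0.00000000e+00,
         1.00000000e+00]])}
pics
```

View pics/top0.png

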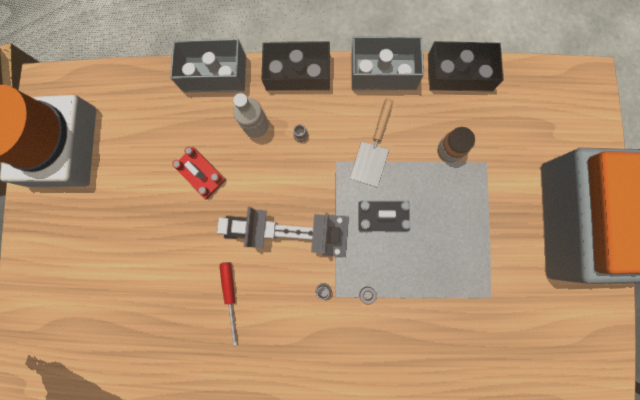

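View pics/scene0.png

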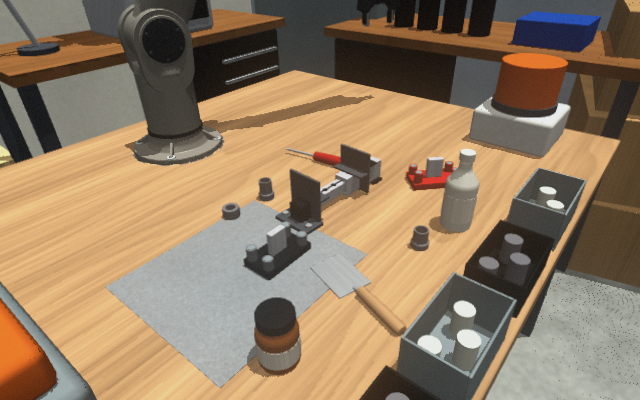

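The top view shows the rack from (222,227) at the button end, through the sliding plate at about (250,227), to the fixed end at about (325,235). The black platform is at (384,216), and the red decoy at (198,172) is not part of the job. Next I'll enlarge the crop to get accurate pixels.

```bash
cat > h.py <<'E'
import numpy as np,cv2
from bench import r,eyes
from scipy.spatial.transform import Rotation as R
def ray(n,px,pose=None):
    i=eyes.camera_info(n);K=i['mtx'];d=np.array([(px[0]-K[0,2])/K[0,0],(px[1]-K[1,2])/K[1,1]]);u=d.copy()
    for _ in range(8): u=d/(1+i['k1']*(u@u))
    if n=='wrist':
        T=np.eye(4);T[:3,:3]=R.from_rotvec(pose[1]).as_matrix();T[:3,3]=pose[0];E=T@i['tool_from_camera']
    else: E=i['extrinsics']
    return E[:3,3],E[:3,:3]@np.array([u[0],u[1],1.])
def onz(n,px,z,pose=None):
    c,d=ray(n,px,pose); return c+d*(z-c[2])/d[2]
def tri(obs):
    A=np.zeros((3,3));b=np.zeros(3)
    for o in obs:
        c,d=ray(*o);d/=np.linalg.norm(d);P=np.eye(3)-np.outer(d,d);A+=P;b+=P@c
    return np.linalg.solve(A,b)
E
python3 - <<'E'
import numpy as np,cv2
im=np.load('pics/top.npy')
cv2.imwrite('pics/topc.png',cv2.resize(im[180:280,210:420],None,fx=3.8,fy=3.8,interpolation=cv2.INTER_CUBIC)[:,:,::-1])
im=np.load('pics/scene.npy')
cv2.imwrite('pics/scenec.png',cv2.resize(im[135:285,230:400],None,fx=4,fy=4,interpolation=cv2.INTER_CUBIC)[:,:,::-1])
E
```

```text
(no output)
```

View pics/topc.png

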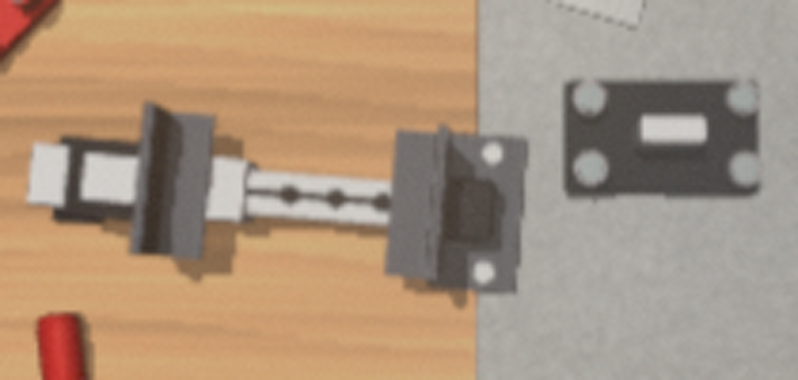

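View pics/scenec.png

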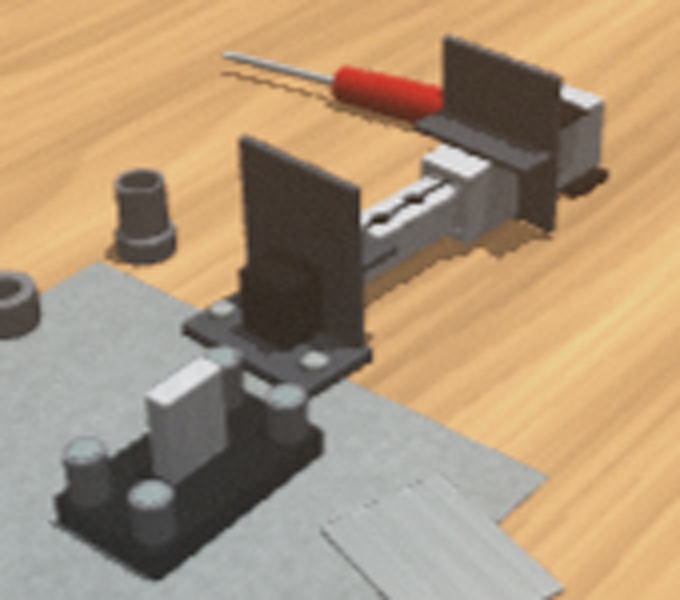

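The enlarged crops (top ×3.8 offset 210,180; scene ×4 offset 230,135) show:
- **Ledge inner edges:** sliding (213,115)-(200,258), fixed (398,130)-(387,272).
- **Button:** its left edge is at x=83, y from 153 to 203.
- **Bar top:** centred at (673,130).

```bash
cat > m.py <<'E'
from h import *
t=lambda u,v:(210+u/3.8-.37,180+v/3.8-.37)
s=lambda u,v:(230+u/4-.37,135+v/4-.37)
T=lambda u,v,z:onz('top',t(u,v),z)
a1,a2=T(213,115,.055),T(200,258,.055);b1,b2=T(398,130,.055),T(387,272,.055)
print('ledge edges',a1,a2,b1,b2, np.linalg.norm(a1-a2),np.linalg.norm(b1-b2),np.linalg.norm((a1+a2-b1-b2)/2))
A=(a1+a2)/2;B=(b1+b2)/2;d=(A-B)/np.linalg.norm(A-B);print('yaxis',d,np.degrees(np.arctan2(d[1],d[0]))-90)
for e in (a1-a2,b1-b2):print('xdir deg',np.degrees(np.arctan2(e[1],e[0])))
print('slide plate',A+.024*d,'fixed',B-.024*d,'button',A+d*(.024+.006+.021))
print('button left edge',T(83,153,.066),T(83,203,.066))
print('bar ends',T(640,130,.062),T(706,130,.062), 'plate corners z16',[T(*p,.016).round(4) for p in ((566,80),(758,82),(565,194),(757,196))])
print('bar tri',tri([('top',t(640,130)),('scene',s(210,366))]),tri([('top',t(706,130)),('scene',s(156,400))]))
# fixed plate top corners: scene vs top
print('fixed top corners',tri([('top',t(444,126)),('scene',s(360,187))]),tri([('top',t(435,280)),('scene',s(240,138))]))
print('slide top corners',tri([('top',t(150,103)),('scene',s(560,76))]),tri([('top',t(137,255)),('scene',s(445,37))]))
E
python3 m.py
```

```text
ledge edges [0.56392566 0.07517151 0.055     ] [0.48524083 0.08035526 0.055     ] [ 0.55643126 -0.02719924  0.055     ] [ 0.4790103  -0.02218085  0.055     ] 0.07885539518361524 0.07758343226609346 0.10268300120187679
yaxis [0.0668315  0.99776428 0.        ] -3.8320193330970653
xdir deg -3.769192498671221
xdir deg -3.7086955729021165
slide plate [0.5261872  0.10170972 0.055     ] fixed [ 0.51611683 -0.04863639  0.055     ] button [0.52799165 0.12864936 0.055     ]
button left edge [0.54134987 0.14456089 0.066     ] [0.51403747 0.14360743 0.066     ]
bar ends [ 0.55674967 -0.15843257  0.062     ] [ 0.55699961 -0.19404322  0.062     ] plate corners z16 [array([ 0.5896, -0.1214,  0.016 ]), array([ 0.5892, -0.2313,  0.016 ]), array([ 0.5242, -0.1208,  0.016 ]), array([ 0.5239, -0.2298,  0.016 ])]
bar tri [ 0.55642566 -0.15936028  0.05921593] [ 0.55699686 -0.19416728  0.06153458]
fixed top corners [ 0.55456653 -0.05304267  0.10103369] [ 0.47497151 -0.04961344  0.09961718]
slide top corners [0.56500775 0.10035108 0.10147038] [0.48573573 0.10507774 0.09983515]
```

{"fn": "step_arm", "kwargs": {"rows": [[0.495,-0.855,-0.14,0,0,-0.41],[0.495,-0.855,-0.14,0,0,-0.41],[0.495,-0.855,-0.14,0,0,-0.41],[0.495,-0.855,-0.14,0,0,-0.41],[0.495,-0.855,-0.14,0,0,-0.41]], "jaw": 1, "squeeze": 30}}

```text
clock: 0.52
tcp_pos: [0.3346, 0.4538, 0.2156]
orientation: [-1.478, -2.772, 0.001]
contact_force: [1.8, 0.6, -0.0]
grip_width: 0.0254
gripper_force: 0.0
```

{"fn": "step_arm", "kwargs": {"rows": [[0.322,-0.557,-0.091,0,0,-0.211],[0.322,-0.557,-0.091,0,0,-0.211],[0.322,-0.557,-0.091,0,0,-0.211],[0.322,-0.557,-0.091,0,0,-0.211],[0.322,-0.557,-0.091,0,0,-0.211]]}}

```text
clock: 0.93
tcp_pos: [0.4377, 0.2753, 0.1866]
orientation: [-2.259, -2.183, -0.0]
contact_force: [0.3, -0.5, 0.0]
grip_width: 0.0
gripper_force: 0.0
```

```bash
python3 - <<'E'
from h import *
o=r.get_obs();print(o['joints'],o['tcp_pos'],r.tips_ahead)
M=R.from_rotvec(o['orientation']).as_matrix();print(np.degrees(np.arctan2(M[1,1],M[0,1])),M[:,2])
E
```

```text
[-1.00321259  0.29885028  0.38643909  2.0101219  -0.14732793  0.85891177
 -0.56964231] [0.43766658 0.27532883 0.1866316 ] 0.014
-1.9448925843715785 [-1.22161976e-04  1.32914657e-04 -9.99999984e-01]
```

{"fn": "step_arm", "kwargs": {"rows": [[0.15,-0.255,-0.045,0,0,-0.0105],[0.15,-0.255,-0.045,0,0,-0.0105],[0.15,-0.255,-0.045,0,0,-0.0105],[0.15,-0.255,-0.045,0,0,-0.0105],[0.15,-0.255,-0.045,0,0,-0.0105]]}}

```text
clock: 1.35
tcp_pos: [0.5293, 0.1172, 0.1593]
orientation: [2.294, 2.142, -0.003]
contact_force: [-0.1, -0.3, 0.1]
grip_width: 0.0
gripper_force: 0.0
```

```bash
python3 - <<'E'
from h import *
o=r.get_obs();print(o['joints'],o['tcp_pos'],o['contact_force'])
M=R.from_rotvec(o['orientation']).as_matrix();print(np.degrees(np.arctan2(M[1,1],M[0,1])),M[:,2])
im=eyes.grab_frame('wrist');np.save('pics/w1.npy',im);cv2.imwrite('pics/w1.png',im[:,:,::-1])
# projected expectation of button corners and plate top
i=eyes.camera_info('wrist');T=np.eye(4);T[:3,:3]=M;T[:3,3]=o['tcp_pos'];C=np.linalg.inv(T@i['tool_from_camera'])
d=np.array([.0668,.9978,0]);x=np.array([.9978,-.0668,0]);S=np.array([.5262,.1017,0])
for nm,p in [('btn',S+d*(.027+sy*.017)+x*sx*.013+[0,0,.066]) for sx in(-1,1) for sy in (-1,1)]+[('plate',S+d*.006+x*sx*.04+[0,0,.1]) for sx in (-1,1)]:
    q=C@np.append(p,1);u=q[:2]/q[2];u=u*(1+i['k1']*(u@u));print(nm,i['mtx'][:2,:2]@u+i['mtx'][:2,2])
E
```

```text
[-0.68424747  0.38561184  0.43698104  1.97942402 -0.21454094  0.82149905
 -0.19688309] [0.52925371 0.11722478 0.15933398] [-0.11394359 -0.25286654  0.06450552]
-3.9223988413765265 [ 7.29223979e-04 -3.26781776e-03 -9.99994395e-01]
btn [295.42852242 214.84769139]
btn [294.34757982 169.32810732]
btn [331.14291226 214.76493932]
btn [331.7964075  169.24365186]
plate [249.90670855 240.77426562]
plate [376.10675214 240.47820883]
```

View pics/w1.png

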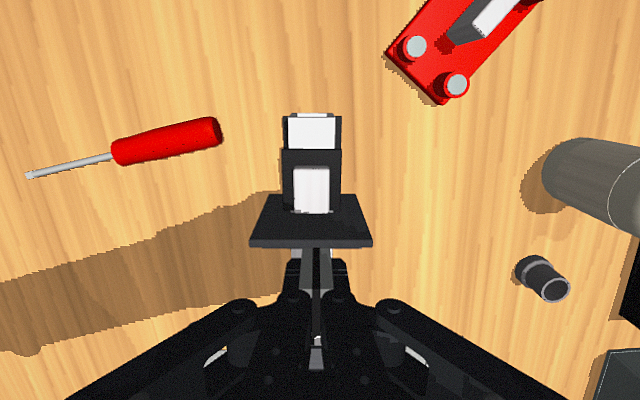

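{"fn": "step_arm", "kwargs": {"rows": [[0,0.005,0,0,0,0],[0,0.005,-0.03,0,0,0],[0,0.005,-0.03,0,0,0]]}}

```text
clock: 1.65
tcp_pos: [0.5251, 0.1292, 0.1398]
orientation: [-2.283, -2.154, 0.005]
contact_force: [-0.8, -0.4, -0.6]
grip_width: -0.0
gripper_force: 0.0
```

{"fn": "step_arm", "kwargs": {"rows": [[0,0,0,0,0,0],[0,0,0,0,0,0],[0,0,0,0,0,0],[0,0,0,0,0,0]]}}

```text
clock: 1.98
tcp_pos: [0.5274, 0.1279, 0.1426]
orientation: [2.287, 2.153, 0.002]
contact_force: [-0.2, 1.2, 0.3]
grip_width: -0.0001
gripper_force: 0.0
```

{"fn": "step_arm", "kwargs": {"rows": [[0,-0.003,-0.03,0,0,0],[0,-0.003,-0.06,0,0,0],[0,-0.003,-0.085,0,0,0],[0,-0.003,-0.085,0,0,0],[0,-0.003,-0.085,0,0,0]]}}

```text
clock: 2.4
tcp_pos: [0.527, 0.1254, 0.0909]
orientation: [-2.288, -2.152, 0.002]
contact_force: [0.3, 0.1, 0.1]
grip_width: 0.0002
gripper_force: 0.0
```

{"fn": "step_arm", "kwargs": {"rows": [[0,0,0,0,0,0],[0,0,0,0,0,0],[0,0,0,0,0,0]]}}

```text
clock: 2.65
tcp_pos: [0.528, 0.1257, 0.0919]
orientation: [2.288, 2.152, 0.003]
contact_force: [-0.2, -0.8, 0.0]
grip_width: -0.0001
gripper_force: 0.0
```

{"fn": "step_arm", "kwargs": {"rows": [[0,0,-0.01,0,0,0],[0,0,-0.02,0,0,0],[0,0,-0.024,0,0,0],[0,0,-0.024,0,0,0],[0,0,-0.024,0,0,0]]}}

```text
clock: 3.07
tcp_pos: [0.5278, 0.1258, 0.0767]
orientation: [2.288, 2.153, 0.001]
contact_force: [0.1, 1.2, 5.0]
grip_width: -0.0
gripper_force: 2.2
```

{"fn": "step_arm", "kwargs": {"rows": [[0,0,-0.003,0,0,0],[0,0,-0.006,0,0,0],[0,0,-0.006,0,0,0],[0,0,-0.006,0,0,0]]}}

```text
clock: 3.4
tcp_pos: [0.5278, 0.1258, 0.0734]
orientation: [2.288, 2.153, 0.002]
contact_force: [0.7, 1.6, 6.1]
grip_width: -0.0002
gripper_force: 3.0
```

{"fn": "step_arm", "kwargs": {"rows": [[0,0,-0.0013,0,0,0],[-0.0002,-0.003,-0.0013,0,0,0],[-0.0004,-0.006,-0.0013,0,0,0],[-0.0006,-0.009,-0.0013,0,0,0],[-0.0008,-0.012,-0.0013,0,0,0]]}}

```text
clock: 3.82
tcp_pos: [0.5274, 0.1195, 0.0728]
orientation: [-2.287, -2.153, -0.003]
contact_force: [-0.1, 4.3, 6.4]
grip_width: -0.0002
gripper_force: 3.2
```

{"fn": "step_arm", "kwargs": {"rows": [[-0.0002,-0.003,0,0,0,0],[-0.0004,-0.006,0,0,0,0],[-0.0006,-0.009,0,0,0,0],[-0.0006,-0.009,0,0,0,0]]}}

```text
clock: 4.15
tcp_pos: [0.527, 0.1136, 0.0728]
orientation: [-2.288, -2.153, -0.003]
contact_force: [-0.2, 2.0, 7.3]
grip_width: -0.0002
gripper_force: 3.2
```

```bash
cat > look.py <<'E'
import sys
from h import *
o=r.get_obs();print(o['clock'],o['tcp_pos'],o['contact_force'])
im=eyes.grab_frame('top');np.save('pics/last.npy',im)
n=sys.argv[1]
cv2.imwrite(f'pics/{n}.png',cv2.resize(im[180:280,210:420],None,fx=3.8,fy=3.8,interpolation=cv2.INTER_CUBIC)[:,:,::-1])
E
python3 - <<'E'
from h import *
o=r.get_obs()
im=eyes.grab_frame('wrist');M=R.from_rotvec(o['orientation']).as_matrix()
cv2.imwrite('pics/w2.png',im[:,:,::-1]);print(o['tcp_pos'],o['contact_force'])
E
```

```text
[0.5269658  0.11357657 0.07278445] [-0.20942923  2.0320675   7.29979452]
```

View pics/w2.png

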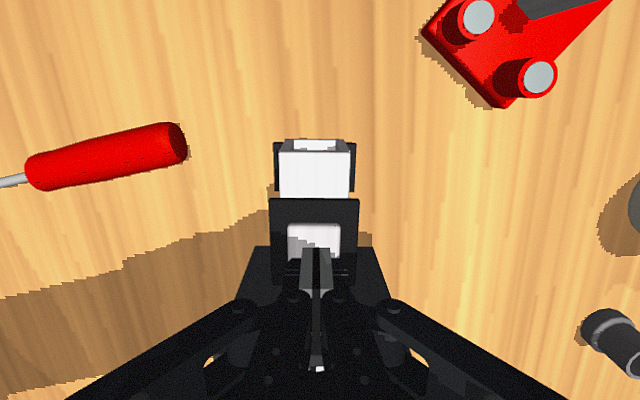

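The wrist view shows the fingertips on the button. Its far (+y) edge is at (314,222), and the plate is just behind the fingers. From that I can work out how far the sleeve has moved.

```bash
python3 - <<'E'
from h import *
o=r.get_obs();p=(o['tcp_pos'],o['orientation'])
for v in (223,):print(onz('wrist',(314,v),.059,p))
print(onz('wrist',(255,247),.1,p),onz('wrist',(380,247),.1,p), onz('wrist',(314,198),.056,p))
E
```

```text
[0.5271911 0.1356299 0.059    ]
[0.50772615 0.14536185 0.1       ] [0.55042111 0.14271158 0.1       ] [0.52789512 0.14698238 0.056     ]
```

{"fn": "step_arm", "kwargs": {"rows": [[-0.0002,-0.003,0,0,0,0],[-0.0004,-0.006,0,0,0,0],[-0.0006,-0.009,0,0,0,0],[-0.0006,-0.009,0,0,0,0]]}}

```text
clock: 4.53
tcp_pos: [0.5266, 0.1082, 0.0728]
orientation: [-2.288, -2.153, -0.003]
contact_force: [-0.4, 2.6, 6.4]
grip_width: 0.0004
gripper_force: 3.2
```

```bash
cat > btn.py <<'E'
from h import *
o=r.get_obs();p=(o['tcp_pos'],o['orientation'])
im=eyes.grab_frame('wrist').astype(int)
c=im[120:300,306:326].mean(2).mean(1)
on=c>140;e=np.flatnonzero(np.diff(on.astype(int)));print('edges',e+120.5)
for v in e+120.5:
    for z in (.058,.061,.066):print(v,z,onz('wrist',(316,v),z,p)[1].round(4),end='; ')
print(o['clock'],o['tcp_pos'],o['contact_force'])
E
python3 btn.py
```

```text
edges [138.5 139.5 149.5 151.5 197.5 224.5 247.5]
138.5 0.058 0.1695; 138.5 0.061 0.1699; 138.5 0.066 0.1706; 139.5 0.058 0.169; 139.5 0.061 0.1695; 139.5 0.066 0.1702; 149.5 0.058 0.1647; 149.5 0.061 0.1652; 149.5 0.066 0.1661; 151.5 0.058 0.1638; 151.5 0.061 0.1643; 151.5 0.066 0.1653; 197.5 0.058 0.1425; 197.5 0.061 0.1435; 197.5 0.066 0.1452; 224.5 0.058 0.129; 224.5 0.061 0.1303; 224.5 0.066 0.1325; 247.5 0.058 0.1169; 247.5 0.061 0.1185; 247.5 0.066 0.1211; 4.5333 [0.52661168 0.10820306 0.07276843] [-0.40457825  2.6224113   6.38752746]
```

{"fn": "step_arm", "kwargs": {"rows": [[0,0.002,0.01,0,0,0],[0,0.002,0.025,0,0,0],[0,0.002,0.025,0,0,0],[0,0.002,0.025,0,0,0]]}}

```text
clock: 4.92
tcp_pos: [0.526, 0.1086, 0.0875]
orientation: [2.288, 2.153, 0.0]
contact_force: [0.7, 0.3, 0.6]
grip_width: 0.0003
gripper_force: 0.0
```

```bash
python3 btn.py
```

```text
edges [135.5 136.5 145.5 146.5 189.5 216.5 246.5]
135.5 0.058 0.1691; 135.5 0.061 0.1695; 135.5 0.066 0.1702; 136.5 0.058 0.1686; 136.5 0.061 0.169; 136.5 0.066 0.1697; 145.5 0.058 0.1643; 145.5 0.061 0.1648; 145.5 0.066 0.1656; 146.5 0.058 0.1638; 146.5 0.061 0.1643; 146.5 0.066 0.1652; 189.5 0.058 0.1421; 189.5 0.061 0.1431; 189.5 0.066 0.1446; 216.5 0.058 0.1275; 216.5 0.061 0.1287; 216.5 0.066 0.1307; 246.5 0.058 0.1103; 246.5 0.061 0.1118; 246.5 0.066 0.1144; 4.9167 [0.52598123 0.10855175 0.08753605] [0.66934013 0.29015565 0.59009993]
```

{"fn": "step_arm", "kwargs": {"rows": [[-0.0002,-0.003,0,0,0,0],[-0.0004,-0.006,0,0,0,0],[-0.0005,-0.008,0,0,0,0],[-0.0006,-0.01,0,0,0,0],[-0.0007,-0.011,0,0,0,0]]}}

```text
clock: 5.38
tcp_pos: [0.5256, 0.1017, 0.087]
orientation: [-2.289, -2.152, 0.001]
contact_force: [-0.2, 0.2, -0.4]
grip_width: -0.0002
gripper_force: 0.3
```

{"fn": "step_arm", "kwargs": {"rows": [[-0.0001,-0.0015,0,0,0,0],[-0.0002,-0.003,0,0,0,0],[-0.0003,-0.0045,0,0,0,0],[-0.0003,-0.0045,0,0,0,0]]}}

```text
clock: 5.72
tcp_pos: [0.5255, 0.101, 0.087]
orientation: [-2.286, -2.153, -0.002]
contact_force: [-0.2, 4.6, -2.0]
grip_width: 0.0002
gripper_force: 2.6
```

{"fn": "step_arm", "kwargs": {"rows": [[-0.0001,-0.0015,0,0,0,0],[-0.0002,-0.003,0,0,0,0],[-0.0003,-0.0045,0,0,0,0],[-0.0004,-0.006,0,0,0,0],[-0.0004,-0.006,0,0,0,0]]}}

```text
clock: 6.13
tcp_pos: [0.5253, 0.0976, 0.087]
orientation: [-2.286, -2.154, -0.002]
contact_force: [0.9, 6.0, -2.9]
grip_width: 0.0002
gripper_force: 2.7
```

{"fn": "step_arm", "kwargs": {"rows": [[-0.0001,-0.0015,0,0,0,0],[-0.0002,-0.003,0,0,0,0],[-0.0003,-0.0045,0,0,0,0],[-0.0003,-0.0045,0,0,0,0]]}}

```text
clock: 6.47
tcp_pos: [0.5251, 0.0949, 0.087]
orientation: [-2.286, -2.154, -0.002]
contact_force: [0.5, 5.7, -2.7]
grip_width: 0.0
gripper_force: 2.7
```

{"fn": "step_arm", "kwargs": {"rows": [[-0.0001,-0.0015,0,0,0,0],[-0.0002,-0.003,0,0,0,0],[-0.0002,-0.003,0,0,0,0]]}}

```text
clock: 6.72
tcp_pos: [0.5249, 0.093, 0.087]
orientation: [-2.286, -2.154, -0.002]
contact_force: [-0.0, 5.9, -2.2]
grip_width: 0.0001
gripper_force: 2.7
```

{"fn": "step_arm", "kwargs": {"rows": [[-0.0001,-0.0015,0,0,0,0],[-0.0002,-0.003,0,0,0,0],[-0.0002,-0.003,0,0,0,0]]}}

```text
clock: 6.97
tcp_pos: [0.5248, 0.0907, 0.0871]
orientation: [-2.286, -2.154, -0.001]
contact_force: [0.7, 3.0, -1.0]
grip_width: 0.0002
gripper_force: 1.6
```

```bash
python3 btn.py
```

```text
edges [132.5 133.5 176.5 206.5 246.5]
132.5 0.058 0.1527; 132.5 0.061 0.1531; 132.5 0.066 0.1537; 133.5 0.058 0.1523; 133.5 0.061 0.1526; 133.5 0.066 0.1533; 176.5 0.058 0.1312; 176.5 0.061 0.132; 176.5 0.066 0.1333; 206.5 0.058 0.1154; 206.5 0.061 0.1165; 206.5 0.066 0.1183; 246.5 0.058 0.0927; 246.5 0.061 0.0942; 246.5 0.066 0.0968; 6.9667 [0.52478094 0.09069514 0.08706462] [ 0.74773978  2.96373603 -1.01200985]
```

{"fn": "step_arm", "kwargs": {"rows": [[-0.0001,-0.0015,0,0,0,0],[-0.0001,-0.0025,0,0,0,0],[-0.0001,-0.0025,0,0,0,0]]}}

```text
clock: 7.27
tcp_pos: [0.5246, 0.0878, 0.087]
orientation: [-2.288, -2.152, 0.0]
contact_force: [-0.7, 3.1, -1.9]
grip_width: 0.0
gripper_force: 1.5
```

```bash
python3 btn.py; python3 - <<'E'
from h import *
im=eyes.grab_frame('wrist');cv2.imwrite('pics/w3.png',im[:,:,::-1])
E
```

```text
edges [132.5 133.5 176.5 206.5 246.5]
132.5 0.058 0.1498; 132.5 0.061 0.1502; 132.5 0.066 0.1509; 133.5 0.058 0.1494; 133.5 0.061 0.1498; 133.5 0.066 0.1504; 176.5 0.058 0.1283; 176.5 0.061 0.1291; 176.5 0.066 0.1304; 206.5 0.058 0.1125; 206.5 0.061 0.1136; 206.5 0.066 0.1154; 246.5 0.058 0.0898; 246.5 0.061 0.0913; 246.5 0.066 0.0939; 7.2667 [0.5245612  0.08784236 0.08703066] [-0.73839295  3.13307722 -1.90262512]
```

View pics/w3.png

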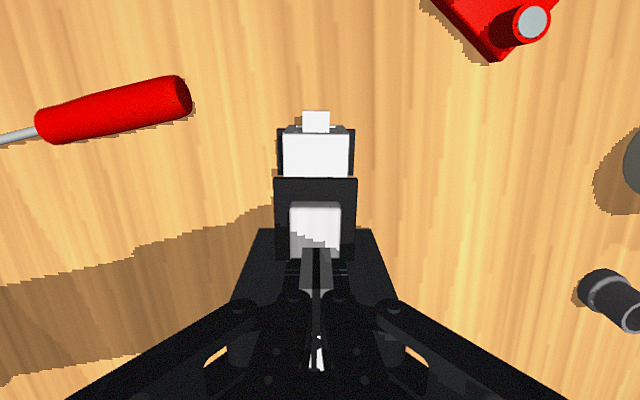

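The button and the tool moved together, so it is still sliding, at roughly 29 mm. I'll continue in small steps.

{"fn": "step_arm", "kwargs": {"rows": [[-0.0001,-0.0015,0,0,0,0],[-0.0001,-0.0015,0,0,0,0],[-0.0001,-0.0015,0,0,0,0]]}}

```text
clock: 7.62
tcp_pos: [0.5246, 0.0877, 0.0871]
orientation: [-2.287, -2.153, -0.001]
contact_force: [-1.4, 4.3, -2.6]
grip_width: -0.0001
gripper_force: 2.5
```

```bash
python3 btn.py
```

```text
edges [132.5 133.5 176.5 206.5 246.5]
132.5 0.058 0.1498; 132.5 0.061 0.1501; 132.5 0.066 0.1508; 133.5 0.058 0.1493; 133.5 0.061 0.1497; 133.5 0.066 0.1503; 176.5 0.058 0.1282; 176.5 0.061 0.129; 176.5 0.066 0.1303; 206.5 0.058 0.1124; 206.5 0.061 0.1135; 206.5 0.066 0.1153; 246.5 0.058 0.0897; 246.5 0.061 0.0912; 246.5 0.066 0.0938; 7.6167 [0.5245942  0.08774628 0.08706825] [-1.35187287  4.27735303 -2.56607104]
```

{"fn": "step_arm", "kwargs": {"rows": [[-0.0001,-0.0017,0,0,0,0],[-0.0001,-0.0017,0,0,0,0],[-0.0001,-0.0017,0,0,0,0]]}}

```text
clock: 7.92
tcp_pos: [0.5246, 0.0876, 0.0871]
orientation: [-2.286, -2.153, -0.002]
contact_force: [-0.1, 7.2, -2.3]
grip_width: 0.0
gripper_force: 3.7
```

{"fn": "step_arm", "kwargs": {"rows": [[-0.0001,-0.0017,0,0,0,0],[-0.0001,-0.0017,0,0,0,0],[-0.0001,-0.0017,0,0,0,0]]}}

```text
clock: 8.17
tcp_pos: [0.5246, 0.0876, 0.0871]
orientation: [-2.285, -2.154, -0.003]
contact_force: [-0.2, 9.8, -3.1]
grip_width: 0.0001
gripper_force: 4.8
```

Force rose to 9.8 N with no motion, so the slide is locked at about 29 mm. I'll back off and go up.

{"fn": "step_arm", "kwargs": {"rows": [[0,0.02,0,0,0,0],[0,0.03,0.03,0,0,0],[0,0.03,0.1,0,0,0],[0,0.03,0.16,0,0,0],[0,0.03,0.16,0,0,0]], "jaw": 0.5}}

```text
clock: 8.58
tcp_pos: [0.5288, 0.1028, 0.1896]
orientation: [2.286, 2.147, 0.014]
contact_force: [0.7, -0.5, 0.6]
grip_width: 0.0429
gripper_force: 0.0
```

{"fn": "step_arm", "kwargs": {"rows": [[0.053,-0.46,0,0,0,0.0205],[0.053,-0.46,0,0,0,0.0205],[0.053,-0.46,0,0,0,0.0205],[0.053,-0.46,0,0,0,0.0205],[0.053,-0.46,0,0,0,0.0205]]}}

```text
clock: 9.0
tcp_pos: [0.5482, -0.1066, 0.1835]
orientation: [2.218, 2.224, -0.001]
contact_force: [0.0, -0.3, 0.5]
grip_width: 0.0424
gripper_force: 0.0
```

{"fn": "step_arm", "kwargs": {"rows": [[0.01,-0.11,0,0,0,0],[0.01,-0.11,0,0,0,0],[0.01,-0.11,0,0,0,0],[0.01,-0.11,0,0,0,0],[0.01,-0.11,0,0,0,0]]}}

```text
clock: 9.42
tcp_pos: [0.5542, -0.1695, 0.1829]
orientation: [-2.217, -2.225, 0.001]
contact_force: [0.7, 0.0, 0.2]
grip_width: 0.0428
gripper_force: 0.0
```

```bash
python3 look.py t2; python3 - <<'E'
from h import *
o=r.get_obs();M=R.from_rotvec(o['orientation']).as_matrix();print(np.degrees(np.arctan2(M[1,1],M[0,1])),M[:,2],o['grip_width'])
im=eyes.grab_frame('wrist');cv2.imwrite('pics/w4.png',im[:,:,::-1])
im=eyes.grab_frame('scene')
a=cv2.resize(im[135:235,300:400],None,fx=5,fy=5,interpolation=cv2.INTER_CUBIC)
cv2.imwrite('pics/s4.png',a[:,:,::-1])
w=cv2.imread('pics/w4.png');t=cv2.imread('pics/t2.png')
E
```

```text
9.4167 [ 0.55420758 -0.16949446  0.18289599] [0.74872761 0.01585076 0.19267463]
0.2776910029230943 [-5.62313324e-04  4.36138354e-04 -9.99999747e-01] 0.04282474838183622
```

View pics/w4.png

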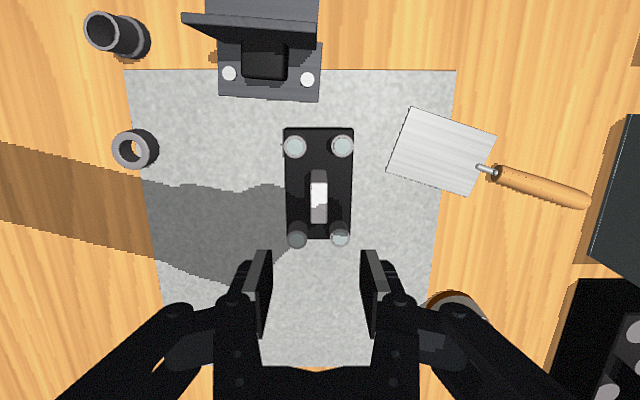

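View pics/t2.png

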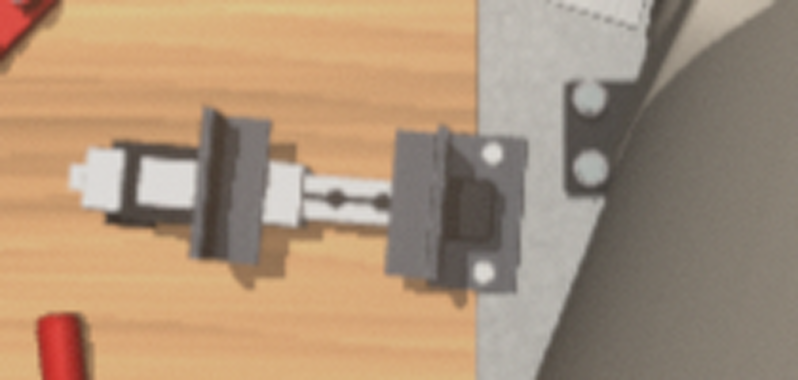

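In the top view the sliding ledge edge is now at (271,120)-(257,263). The wrist view shows the platform straight below, with the near part of the bar top around (319,187).

```bash
python3 - <<'E'
from h import *
t=lambda u,v:(210+u/3.8-.37,180+v/3.8-.37)
T=lambda u,v,z:onz('top',t(u,v),z)
a=(T(271,120,.055)+T(257,263,.055))/2;b=(T(398,130,.055)+T(387,272,.055))/2
d=(a-b)/np.linalg.norm(a-b)
print('gap',np.linalg.norm(a-b)+.048,'mid',(a+b)/2,d)
print('btn far edge',T(138,181,.066),T(138,181,.061))
import cv2
p=(np.array([0.55420758,-0.16949446,0.18289599]),r.get_obs()['orientation'])
im=cv2.imread('pics/w4.png');g=im.mean(2)
m=(g[165:230,305:332]>130).astype(np.uint8);n,l,s,c=cv2.connectedComponentsWithStats(m);print(s,c+[305,165])
g2=g[150:235,312:326].mean(1).astype(int);print(list(g2[::3]))
for px in ((284,128),(353,128),(351,238),(287,240)):print(onz('wrist',px,.016,p).round(4))
print(onz('wrist',(310,197),.062,p),onz('wrist',(327,197),.062,p))
E
```

```text
gap 0.11871102644190526 mid [0.51995127 0.01059504 0.055     ] [0.06308731 0.99800801 0.        ]
btn far edge [0.52637808 0.11354173 0.066     ] [0.52666754 0.11466423 0.061     ]
[[   0    0   27   65 1100]
 [   5   17   18   41  655]] [[317.78818182 194.27090909]
 [318.35572519 201.58320611]]
[np.int64(51), np.int64(50), np.int64(50), np.int64(50), np.int64(50), np.int64(48), np.int64(46), np.int64(94), np.int64(94), np.int64(95), np.int64(94), np.int64(212), np.int64(243), np.int64(242), np.int64(242), np.int64(241), np.int64(242), np.int64(243), np.int64(191), np.int64(177), np.int64(154), np.int64(153), np.int64(155), np.int64(155), np.int64(157), np.int64(32), np.int64(37), np.int64(38), np.int64(37)]
[ 0.5253 -0.1211  0.016 ]
[ 0.5868 -0.1208  0.016 ]
[ 0.5893 -0.2286  0.016 ]
[ 0.5255 -0.2312  0.016 ]
[ 0.5492395  -0.17039904  0.062     ] [ 0.56290288 -0.17032341  0.062     ]
```

{"fn": "step_arm", "kwargs": {"rows": [[0.004,-0.011,-0.05,0,0,0],[0.004,-0.011,-0.1,0,0,0],[0.004,-0.011,-0.14,0,0,0],[0.004,-0.011,-0.14,0,0,0],[0.004,-0.011,-0.14,0,0,0]]}}

```text
clock: 9.98
tcp_pos: [0.5562, -0.1754, 0.0985]
orientation: [-2.214, -2.225, 0.002]
contact_force: [-0.9, -0.1, -0.1]
grip_width: 0.0426
gripper_force: 0.0
```

{"fn": "step_arm", "kwargs": {"rows": [[0,0,0,0,0,0],[0,0,0,0,0,0],[0,0,0,0,0,0]]}}

```text
clock: 10.23
tcp_pos: [0.558, -0.1766, 0.1008]
orientation: [2.216, 2.224, 0.003]
contact_force: [-1.5, 0.5, 0.5]
grip_width: 0.0426
gripper_force: 0.0
```

```bash
python3 - <<'E'
from h import *
o=r.get_obs();p=(o['tcp_pos'],o['orientation']);print(p,o['contact_force'])
im=eyes.grab_frame('wrist');cv2.imwrite('pics/w5.png',im[:,:,::-1])
E
```

```text
(array([ 0.55796469, -0.17663413,  0.1008218 ]), array([2.21567749, 2.22387526, 0.00281611])) [-1.461366    0.47592835  0.46174964]
```

View pics/w5.png

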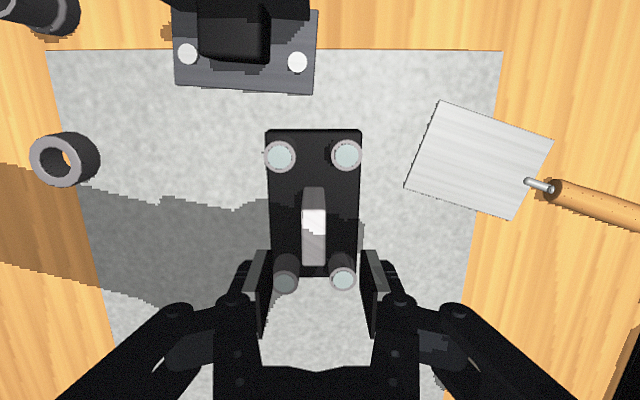

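The bar is centred at (313,222) between the open fingers, with the parts clear of them. I'll descend and grip.

{"fn": "step_arm", "kwargs": {"rows": [[-0.002,0,-0.04,0,0,0],[-0.002,0,-0.075,0,0,0],[-0.002,0,-0.103,0,0,0],[-0.002,0,-0.103,0,0,0],[-0.002,0,-0.103,0,0,0]]}}

```text
clock: 10.7
tcp_pos: [0.5554, -0.1765, 0.0375]
orientation: [-2.217, -2.225, 0.001]
contact_force: [-0.0, -0.2, -0.0]
grip_width: 0.0429
gripper_force: 0.0
```

{"fn": "step_arm", "kwargs": {"rows": [[0,0,0,0,0,0],[0,0,0,0,0,0],[0,0,0,0,0,0],[0,0,0,0,0,0],[0,0,0,0,0,0]], "jaw": 1, "squeeze": 50}}

```text
clock: 11.12
tcp_pos: [0.5569, -0.1769, 0.0388]
orientation: [2.216, 2.224, 0.003]
contact_force: [0.3, 0.9, 7.1]
grip_width: 0.0135
gripper_force: 50.3
```

{"fn": "step_arm", "kwargs": {"rows": [[0,0,0.02,0,0,0],[0,0,0.06,0,0,0],[0,0,0.12,0,0,0],[0,0,0.18,0,0,0],[0,0,0.22,0,0,0]]}}

```text
clock: 11.53
tcp_pos: [0.5559, -0.1771, 0.1729]
orientation: [2.217, 2.223, 0.002]
contact_force: [0.2, -0.2, -2.3]
grip_width: 0.0135
gripper_force: 49.2
```

{"fn": "step_arm", "kwargs": {"rows": [[-0.01,0.03,0,0,0,-0.005],[-0.02,0.08,0,0,0,-0.01],[-0.03,0.13,0,0,0,-0.015],[-0.04,0.18,0,0,0,-0.022],[-0.045,0.22,0,0,0,-0.022]]}}

```text
clock: 11.95
tcp_pos: [0.5271, -0.0422, 0.1697]
orientation: [-2.292, -2.146, 0.0]
contact_force: [-0.2, -0.5, -2.6]
grip_width: 0.0135
gripper_force: 49.2
```

{"fn": "step_arm", "kwargs": {"rows": [[-0.005,0.03,0,0,0,0],[-0.01,0.06,0,0,0,0],[-0.015,0.08,0,0,0,0],[-0.017,0.093,0,0,0,0],[-0.017,0.093,0,0,0,0]]}}

```text
clock: 12.37
tcp_pos: [0.5179, 0.0131, 0.1696]
orientation: [-2.29, -2.15, -0.0]
contact_force: [0.0, 0.4, -2.4]
grip_width: 0.0132
gripper_force: 49.2
```

{"fn": "step_arm", "kwargs": {"rows": [[0,0,0,0,0,0],[0,0,0,0,0,0],[0,0,0,0,0,0],[0,0,0,0,0,0]]}}

```text
clock: 12.7
tcp_pos: [0.5185, 0.0102, 0.1694]
orientation: [2.295, 2.145, -0.0]
contact_force: [-0.9, 0.2, -2.6]
grip_width: 0.0134
gripper_force: 49.2
```

```bash
python3 - <<'E'
from h import *
o=r.get_obs();p=(o['tcp_pos'],o['orientation']);print(p,o['contact_force'],o['grip_width'])
M=R.from_rotvec(o['orientation']).as_matrix();print(np.degrees(np.arctan2(M[1,1],M[0,1])),M[:,2])
im=eyes.grab_frame('wrist');cv2.imwrite('pics/w6.png',im[:,:,::-1])
E
```

```text
(array([0.51850546, 0.01021459, 0.16936749]), array([ 2.29482931e+00,  2.14513108e+00, -2.95240373e-04])) [-0.88287334  0.18838575 -2.56327448] 0.013440179528152154
-3.8621187228400804 [ 5.56455832e-05 -3.34794386e-04 -9.99999942e-01]
```

View pics/w6.png

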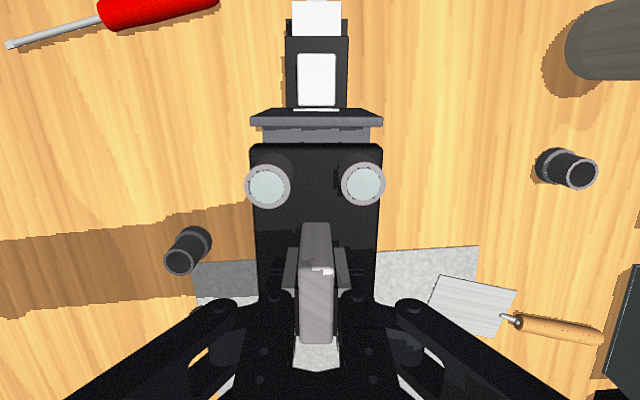

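The platform hangs level in the grip. Its far top edge is at v≈143 (u 250 to 381), and the sliding plate's top spans v≈109 (outer) to 125 (inner). I'll work out the clearances from those.

```bash
python3 - <<'E'
from h import *
o=r.get_obs();p=(o['tcp_pos'],o['orientation'])
g=cv2.imread('pics/w6.png').mean(2)
print([int(x) for x in g[100:150,270:300].mean(1)])
for u,v,z in ((252,143,.1466),(379,143,.1466),(316,143,.1466),(250,122,.1),(383,122,.1),(316,122,.1),(316,115,.1),(316,127,.1)):print(v,z,onz('wrist',(u,v),z,p).round(4))
print('btn',onz('wrist',(297,106),.066,p),onz('wrist',(297,53),.066,p),onz('wrist',(335,53),.066,p))
E
```

```text
[133, 133, 133, 133, 133, 129, 122, 97, 44, 82, 90, 50, 41, 44, 43, 36, 69, 122, 130, 125, 123, 121, 120, 119, 119, 107, 77, 72, 79, 101, 120, 123, 122, 123, 123, 123, 122, 122, 125, 125, 125, 129, 104, 17, 10, 14, 13, 21, 31, 39]
143 0.1466 [0.4928 0.0704 0.1466]
143 0.1466 [0.5512 0.0665 0.1466]
143 0.1466 [0.5222 0.0684 0.1466]
122 0.1 [0.4836 0.076  0.1   ]
122 0.1 [0.5622 0.0707 0.1   ]
122 0.1 [0.5226 0.0733 0.1   ]
115 0.1 [0.5229 0.0773 0.1   ]
127 0.1 [0.5224 0.0704 0.1   ]
btn [0.51017668 0.08160072 0.066     ] [0.51301484 0.11497139 0.066     ] [0.53775198 0.11330337 0.066     ]
```

{"fn": "step_arm", "kwargs": {"rows": [[0.001,-0.0015,-0.02,0,0,0],[0.001,-0.0015,-0.04,0,0,0],[0.001,-0.0015,-0.06,0,0,0],[0.001,-0.0015,-0.08,0,0,0],[0.001,-0.0015,-0.09,0,0,0]]}}

```text
clock: 13.17
tcp_pos: [0.5184, 0.0099, 0.1141]
orientation: [-2.293, -2.146, 0.002]
contact_force: [-0.2, -0.7, -3.4]
grip_width: 0.0134
gripper_force: 49.1
```

{"fn": "step_arm", "kwargs": {"rows": [[0,0,-0.01,0,0,0],[0,0,-0.02,0,0,0],[0,0,-0.03,0,0,0],[0,0,-0.033,0,0,0],[0,0,-0.033,0,0,0]]}}

```text
clock: 13.58
tcp_pos: [0.5189, 0.0103, 0.0952]
orientation: [-2.293, -2.147, 0.001]
contact_force: [-0.2, -0.1, -2.4]
grip_width: 0.0135
gripper_force: 49.1
```

Still carrying its weight; lower in small steps.

{"fn": "step_arm", "kwargs": {"rows": [[0,0,-0.001,0,0,0],[0,0,-0.002,0,0,0],[0,0,-0.002,0,0,0],[0,0,-0.002,0,0,0]]}}

```text
clock: 13.92
tcp_pos: [0.5192, 0.0104, 0.0946]
orientation: [2.293, 2.147, 0.001]
contact_force: [-0.7, -0.0, -2.7]
grip_width: 0.0133
gripper_force: 49.1
```

{"fn": "step_arm", "kwargs": {"rows": [[0,0,-0.001,0,0,0],[0,0,-0.002,0,0,0],[0,0,-0.002,0,0,0],[0,0,-0.002,0,0,0]]}}

```text
clock: 14.25
tcp_pos: [0.5192, 0.0104, 0.0938]
orientation: [-2.293, -2.147, -0.001]
contact_force: [-2.7, 0.1, 5.1]
grip_width: 0.0136
gripper_force: 50.4
```

{"fn": "step_arm", "kwargs": {"rows": [[0,0,0,0,0,0],[0,0,0,0,0,0],[0,0,0,0,0,0],[0,0,0,0,0,0]], "jaw": 0.5}}

```text
clock: 14.58
tcp_pos: [0.5192, 0.0104, 0.0932]
orientation: [2.293, 2.147, 0.0]
contact_force: [-0.6, -0.1, -0.3]
grip_width: 0.0431
gripper_force: 0.0
```

{"fn": "step_arm", "kwargs": {"rows": [[0,0,0.03,0,0,0],[0,0,0.08,0,0,0],[0,0,0.14,0,0,0],[0,0,0.18,0,0,0],[0,0,0.18,0,0,0]]}}

```text
clock: 15.0
tcp_pos: [0.5221, 0.0102, 0.2059]
orientation: [2.291, 2.144, 0.012]
contact_force: [0.3, -1.2, 0.4]
grip_width: 0.0427
gripper_force: 0.0
```

{"fn": "step_arm", "kwargs": {"rows": [[0,0.06,0,0,0,0],[0,0.12,0,0,0,0],[0,0.18,0,0,0,0],[0,0.24,0,0,0,0],[0,0.24,0,0,0,0]]}}

```text
clock: 15.42
tcp_pos: [0.5181, 0.1633, 0.2003]
orientation: [-2.28, -2.157, -0.003]
contact_force: [-0.8, 0.6, 0.0]
grip_width: 0.0428
gripper_force: 0.0
```

```bash
python3 look.py t3; python3 - <<'E'
import cv2
from h import *
a=cv2.imread('pics/t3.png');im=eyes.grab_frame('scene')
b=cv2.resize(im[135:235,280:440],None,fx=4,fy=4,interpolation=cv2.INTER_CUBIC)[:,:,::-1]
a=cv2.resize(a,(600,285));b=cv2.resize(b,(500,312))
c=np.zeros((597,600,3),np.uint8);c[:285]=a;c[285:,:500]=b;cv2.imwrite('pics/f.png',c)
E
```

```text
15.4167 [0.51810566 0.16327393 0.20031675] [-0.82185815  0.59040496  0.0329371 ]
```

View pics/f.png

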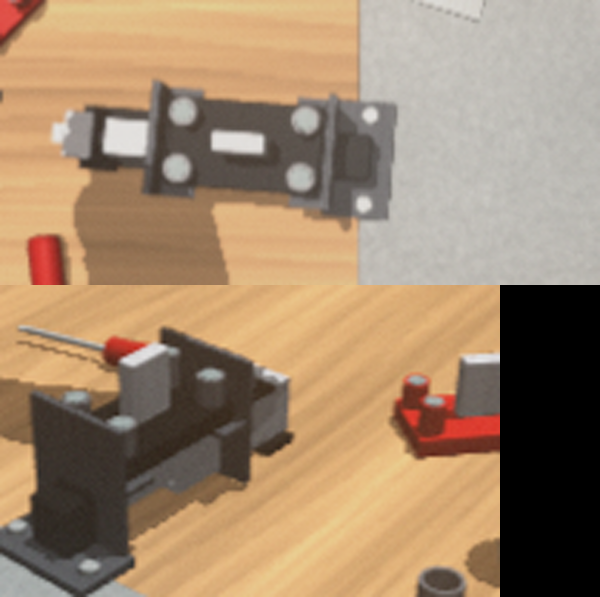

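Both views show the platform flat between the plates: bar at (238,142) in the upper panel, plates at about (155,140) and (328,155). The arm is clear, so I'm handing in.

```bash
python3 -c "
from bench import r
print(r.hand_in())"
```

```text
the job is handed in; nothing more can be done
None
```

The rack is locked one hole shorter (about 29–30 mm by camera; the lock was felt as a firm stop at about 10 N), the platform is resting flat between the end plates and released, and the job was handed in at about 15.5 s; no verdict came back.

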